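# Jar weights onto the spring scale until the pan reaches the mark

### The arm

A 6-joint arm with a two-finger parallel gripper is mounted at the origin on the work surface. World frame = base frame: x ahead of the robot, y to its left, z up, the work surface at z = 0. Lengths are in m, angles in rad, forces in N, time in s.
With the tool pointing down it reaches from about 0.35 to 0.975 m from the base axis. Payload 17.4 kg.
Tool frame: the origin (TCP) lies on the centre line of the jaws, within the pads' length; the fingertips stand ctrl.finger_overhang ahead of it and the grasp point (between the pads) lies 11 mm behind it (ctrl.finger_overhang is the distance from the TCP to the fingertips, in m); z points along the fingers, y is the line along which they close (so a half turn about z gives the same grasp; the last joint's range is limited). The gripper opens to 85 mm and grips with 20 to 120 N. Pads are 22 mm wide; open, the fingers measure 114 mm over their backs; the gripper's body (76 mm by 85 mm) begins 54 mm behind the grasp point. The pads swing forward as they close: fully open they stand 13 mm farther back than shut.
Start: joints at [-1.365, 0.116, 1.442, -0, 1.584, -0.038], TCP at [0.163, -0.655, 0.239] pointing down, gripper open.
Joint ranges: [-2.83, 2.83], [-0.83, 2.19], [0.07, 2.5], [-1.14, 4.28], [0.01, 3], [-2.97, 2.97]. Speed limits (rad/s): [1.89, 1.89, 2.22, 3.14, 3.14, 3.14].

### API

Orientations are given as [roll, pitch, yaw] about the fixed x, y, z axes, in that order (R = Rz(yaw) Ry(pitch) Rx(roll)).
In Python, from station import ctrl gives the robot as it stands. The module is installed in compiled form; this text tells all that it offers.
- The arm moves only by the shell command python3 -m inch 'ROWS'. ROWS is JSON, a list that holds one entry, the list of rows, each a list of 5 numbers: the opening, from 0 (shut) to 1 (fully open), then the shift along the tool's x, y, z scaled (see below), then the turn about the tool's z scaled (see below). A call has 1 to 8 rows; each row shifts and turns the commanded pose from where the row before left it, along the tool's axes as they then stand; what a row does not reach is not made up. The controller multiplies each number of a shift by 200 mm and each number of a turn by pi rad. A row lasts 1/8 s, in which the tool goes at most 62.5 mm and 10.7 degrees, less where a joint would pass 70% of its speed; a pose out of reach is approached as far as the arm can. A call with a number of a shift or a turn outside -1 to 1 is refused whole. A call with a gripper value outside its range is refused whole. The fingers move at their own pace and stop on an object; the grip force is fixed at half the most. Time passes only in rows, so rows that do not move let the fingers close. It gives the time, the measured TCP pose, the force, the opening and the grip force at its end, in the units of the state.
- ctrl.get_state(): the state, without advancing time (a new reading comes with each control period).
- ctrl.read_camera(name): name is "scene" or "top" or "wrist"; returns (picture, depth): 400x640x3 uint8, red, green, blue; 400x640 float32, m along the optical axis (not along the pixel's ray), 0 where there is no reading.
- ctrl.camera_model(name): a dict with "fx", "fy", "cx", "cy" (pixels), "k1" (the pictures are not rectified: a ray, as slopes to the right and down, at radius r is drawn at 1 + k1 r^2 times it, then the intrinsics apply), "R" (3x3) and "t" (3): a world point X has camera coordinates R X + t; the wrist camera has in their place "tool_from_camera" (4x4, takes a point from camera to tool coordinates, whose origin is the TCP and whose axes are the flange's). Camera axes: x right, y down, z forward; pixel columns grow to the right and rows downward; lengths in m; the calibration is good to about 2 mm. A picture is of the moment at which its call begins: read the wrist's pose just before it. camera_model takes no time and is no camera call.
- ctrl.job_done(): hands the job in; it is judged then, once.
The state is a dict: "t": time; "joint_pos": joint angles; "dq": joint speeds; "joint_torque": joint torques, N m; "tool_pos": TCP position; "ee_rot": TCP orientation; "contact_force": force on the tool from outside, world axes, zero at the start; "torque": the same for the moment, N m; "finger_gap": opening from 0.0 (shut) to 1.0 (fully open); "grip_force": force on a finger pad.
Only numpy, scipy, OpenCV 4.12 (cv2) and the standard library are available. Lean on these libraries where they do the work, as an engineer would, in place of code of your own. Each camera call takes 0.05 s, during which the arm holds its last target. There are 200 camera calls.

### The job

Make up the load for a pickling jar: thread the steel ring weights, one at a time, over the spindle on the spring scale's pan, letting go of each and letting the pan settle, and stop with the first weight that brings the pointer down to the mark or past it. Nobody has measured where the spindle stands along its slot, so feel for it gently and lower each weight down onto the pan or the stack; never drop a weight onto the pan, and never force the pan down to its stop. Leave the spare weights, the mark, the bottle, jar, saucer and cups where they are.

Things in the scene. Friction and masses are not known exactly. Their poses are not given: they have to be found in the camera images.
- pan_mid (a point): Middle of the flat top face of a spring scale's round steel pan (120 mm across, 4 mm thick, no rim); moves with the pan; 104 mm above the sideboard when empty. z up; x along the pan's slot line towards the pointer, y across it. The pan rides straight down on a damped spring of about 0.2 N per mm: pressing on the pan or its spindle sinks it.
- slot_zone (a point): Point on the pan 15 mm along its x from pan_mid and 60 mm above it: the middle of where the spindle's top may be. The spindle is a plain upright steel pin, 14 mm diameter, flat top with 1 mm chamfer, 60 mm above the pan. It is NOT measured: it stands exactly on the slot line, up to 12 mm either way along x from this point; it gives way sideways only above about 8 N.
- pan (a joint): How far the pan has sunk, in m: 0 empty, 0.05 on its stop. One weight sinks it about 10 mm (9.3 to 10.7). Anything below 0.046 is clear of the stop.
- pointer (a point): Top edge of the pointer's end, a dark steel bar 10 mm wide and 4 mm high that sticks out of the pan's +x edge, level with the pan's top, and sinks with it; this point lies 91 mm along x and 6 mm to -y from pan_mid.
- mark (a point): Top edge (a thin bright brass face) of the mark: a small dark steel slider, about 14 x 17 x 12 mm, clamped on the scale's upright column just beside the pointer, 13 to 26 mm below the empty pan's pointer. The pointer has reached the mark when the two top edges are level. It must not be shifted.
- bottle: Sealed amber rum bottle, 76 mm diameter, 270 mm tall, origin at the centre of its foot. Bystander.
- jar: Closed empty glass jar with a twist cap, 86 mm diameter, 130 mm tall, origin at the centre of its foot. Bystander.
- saucer: White ceramic saucer, 140 mm across, 20 mm tall, origin at the centre of its underside. Bystander.
- cups: Three clear plastic cups stacked mouth down, 78 mm across at the foot, 128 mm tall, origin at the centre of its foot. Bystander.
- weight0_mid (a point): Centre (half-way up) of one of four alike stainless steel jar weights: a flat ring of 46 mm outer diameter, 17 mm hole, 18 mm thick, about 0.2 kg, lying flat on the sideboard (its z axis up).
- weight1_mid (a point): Centre (half-way up) of one of four alike stainless steel jar weights: a flat ring of 46 mm outer diameter, 17 mm hole, 18 mm thick, about 0.2 kg, lying flat on the sideboard (its z axis up).
- weight2_mid (a point): Centre (half-way up) of one of four alike stainless steel jar weights: a flat ring of 46 mm outer diameter, 17 mm hole, 18 mm thick, about 0.2 kg, lying flat on the sideboard (its z axis up).
- weight3_mid (a point): Centre (half-way up) of one of four alike stainless steel jar weights: a flat ring of 46 mm outer diameter, 17 mm hole, 18 mm thick, about 0.2 kg, lying flat on the sideboard (its z axis up).
Things that resemble listed ones, but are neither listed nor needed, are in the scene too. What is shaped like the part that bears weight2_mid but blue or turquoise is not meant.

How it is judged:
On the way, in this order (a step that is already met when the one before it is completed fails the run):
1. the first weight lies on the pan around the spindle, let go, and the pan has settled at one weight's depth (value of joint pan between 0.007 and 0.0125 m and velocity of joint pan between -0.004 and 0.004 m/s and contact force between the fingers and anything else below 0.2 N and ((x of weight0_mid in the frame of pan_mid between 0 and 0.031 m and y of weight0_mid in the frame of pan_mid between -0.006 and 0.006 m and z of weight0_mid in the frame of pan_mid between 0.004 and 0.049 m and angle between weight0_mid's own z axis and vertical below 0.12 rad) or (x of weight1_mid in the frame of pan_mid between 0 and 0.031 m and y of weight1_mid in the frame of pan_mid between -0.006 and 0.006 m and z of weight1_mid in the frame of pan_mid between 0.004 and 0.049 m and angle between weight1_mid's own z axis and vertical below 0.12 rad) or (x of weight2_mid in the frame of pan_mid between 0 and 0.031 m and y of weight2_mid in the frame of pan_mid between -0.006 and 0.006 m and z of weight2_mid in the frame of pan_mid between 0.004 and 0.049 m and angle between weight2_mid's own z axis and vertical below 0.12 rad) or (x of weight3_mid in the frame of pan_mid between 0 and 0.031 m and y of weight3_mid in the frame of pan_mid between -0.006 and 0.006 m and z of weight3_mid in the frame of pan_mid between 0.004 and 0.049 m and angle between weight3_mid's own z axis and vertical below 0.12 rad))), for 0.2 s.
2. a second weight lies on it, let go, and the pan has settled at two weights' depth (value of joint pan between 0.0165 and 0.0235 m and velocity of joint pan between -0.004 and 0.004 m/s and contact force between the fingers and anything else below 0.2 N and ((x of weight0_mid in the frame of pan_mid between 0 and 0.031 m and y of weight0_mid in the frame of pan_mid between -0.006 and 0.006 m and z of weight0_mid in the frame of pan_mid between 0.004 and 0.049 m and angle between weight0_mid's own z axis and vertical below 0.12 rad) or (x of weight1_mid in the frame of pan_mid between 0 and 0.031 m and y of weight1_mid in the frame of pan_mid between -0.006 and 0.006 m and z of weight1_mid in the frame of pan_mid between 0.004 and 0.049 m and angle between weight1_mid's own z axis and vertical below 0.12 rad) or (x of weight2_mid in the frame of pan_mid between 0 and 0.031 m and y of weight2_mid in the frame of pan_mid between -0.006 and 0.006 m and z of weight2_mid in the frame of pan_mid between 0.004 and 0.049 m and angle between weight2_mid's own z axis and vertical below 0.12 rad) or (x of weight3_mid in the frame of pan_mid between 0 and 0.031 m and y of weight3_mid in the frame of pan_mid between -0.006 and 0.006 m and z of weight3_mid in the frame of pan_mid between 0.004 and 0.049 m and angle between weight3_mid's own z axis and vertical below 0.12 rad))), for 0.2 s.
At the end, for the whole second after the job is handed in: The pointer's top edge is level with the mark's (at most 2 mm above it) or below it by no more than one weight's worth (12.7 mm); the pan is still; every weight is either flat around the spindle on the pan or within 30 mm of its starting place on the sideboard; the fingers touch nothing (z of pointer in the frame of mark between -0.0127 and 0.002 m and velocity of joint pan between -0.004 and 0.004 m/s and contact force between the fingers and anything else below 0.2 N and ((x of weight0_mid in the frame of pan_mid between 0 and 0.031 m and y of weight0_mid in the frame of pan_mid between -0.006 and 0.006 m and z of weight0_mid in the frame of pan_mid between 0.004 and 0.049 m and angle between weight0_mid's own z axis and vertical below 0.12 rad) or (distance of weight0_mid from where it was at the start of the episode below 0.03 m and height (world z) of weight0_mid below 0.014 m)) and ((x of weight1_mid in the frame of pan_mid between 0 and 0.031 m and y of weight1_mid in the frame of pan_mid between -0.006 and 0.006 m and z of weight1_mid in the frame of pan_mid between 0.004 and 0.049 m and angle between weight1_mid's own z axis and vertical below 0.12 rad) or (distance of weight1_mid from where it was at the start of the episode below 0.03 m and height (world z) of weight1_mid below 0.014 m)) and ((x of weight2_mid in the frame of pan_mid between 0 and 0.031 m and y of weight2_mid in the frame of pan_mid between -0.006 and 0.006 m and z of weight2_mid in the frame of pan_mid between 0.004 and 0.049 m and angle between weight2_mid's own z axis and vertical below 0.12 rad) or (distance of weight2_mid from where it was at the start of the episode below 0.03 m and height (world z) of weight2_mid below 0.014 m)) and ((x of weight3_mid in the frame of pan_mid between 0 and 0.031 m and y of weight3_mid in the frame of pan_mid between -0.006 and 0.006 m and z of weight3_mid in the frame of pan_mid between 0.004 and 0.049 m and angle between weight3_mid's own z axis and vertical below 0.12 rad) or (distance of weight3_mid from where it was at the start of the episode below 0.03 m and height (world z) of weight3_mid below 0.014 m))).
It fails at once if the pan is pushed or dropped down onto its stop (sunk more than 46 mm) (value of joint pan above 0.046 m).
It fails at once if the mark is shifted by more than 4 mm (distance of mark from where it was at the start of the episode above 0.004 m).
It fails at once if the bottle, jar, saucer or cups are moved by more than 25 mm or tipped (distance of any of bottle, jar, saucer, cups from where it was at the start of the episode above 0.025 m or angle between any of bottle, jar, saucer, cups's own z axis and vertical above 0.3 rad).
It fails at once if a weight is dropped onto the pan: it falls freely over the pan, out of the fingers, faster than 0.45 m/s (a drop of over 10 mm) ((linear speed of weight0 above 0.45 m/s and horizontal distance between weight0_mid and pan_mid below 0.06 m and contact force between the fingers and weight0 below 0.1 N) or (linear speed of weight1 above 0.45 m/s and horizontal distance between weight1_mid and pan_mid below 0.06 m and contact force between the fingers and weight1 below 0.1 N) or (linear speed of weight2 above 0.45 m/s and horizontal distance between weight2_mid and pan_mid below 0.06 m and contact force between the fingers and weight2 below 0.1 N) or (linear speed of weight3 above 0.45 m/s and horizontal distance between weight3_mid and pan_mid below 0.06 m and contact force between the fingers and weight3 below 0.1 N)).
It also fails if it takes over 72 s, if anything falls off the work surface, if the arm or the gripper's body presses on something with over 40 N, if the wrist force passes 120 N, or if a joint passes its speed limit or range.

## Working session

There is one attempt and no reset: what is moved stays moved. The work goes in short steps, Python scripts to look and compute and a shell command to move; the robot and the scene stay as the last step left them, time stands still between calls to the robot, and variables do not carry over. Pictures are saved under pics/ and viewed, at most 10 in all, crops included, and the job is handed in when it is done.

```bash
mkdir -p pics; ls
python3 - <<'E'
from station import ctrl
import cv2,numpy as np,pickle
s=ctrl.get_state();print({k:np.round(v,4) for k,v in s.items()}, ctrl.finger_overhang)
ims={}
for n in("scene","top"):
    im,d=ctrl.read_camera(n);m=ctrl.camera_model(n);ims[n]=(im,d,m)
    print(n,m,(d>0).mean())
    cv2.imwrite(f"pics/{n}0.png",im[...,::-1])
pickle.dump(ims,open("ims.pkl","wb"))
print(ctrl.camera_model("wrist"))
E
```

```text
pics
{'t': np.float64(0.0), 'joint_pos': array([-1.3648,  0.1165,  1.4423, -0.    ,  1.584 , -0.0378]), 'dq': array([0.0009, 0.0003, 0.0002, 0.0002, 0.0019, 0.0001]), 'joint_torque': array([-2.00000e-04, -7.31990e+01, -6.32497e+01, -1.00000e-04,
        6.40000e-03,  0.00000e+00]), 'tool_pos': array([ 0.1629, -0.6549,  0.2386]), 'ee_rot': array([-3.1405, -0.    ,  0.2437]), 'contact_force': array([ 0.4877, -0.1699,  0.2993]), 'torque': array([ 0.038 , -0.0196,  0.0536]), 'grip_force': np.float64(0.0), 'finger_gap': np.float64(1.0012)} 0.008
scene {'fx': 428.25387220460334, 'fy': 428.25387220460334, 'cx': 318.109805951695, 'cy': 198.02974960265482, 'k1': 0.03828709651867037, 'R': array([[-0.88828282,  0.45927825,  0.00413711],
       [ 0.29190901,  0.57148509, -0.76693802],
       [-0.35460225, -0.68005021, -0.64170785]]), 't': array([0.50743848, 0.00475775, 1.26839169])} 0.99612109375
top {'fx': 495.8605941826656, 'fy': 495.8605941826656, 'cx': 325.8084364895274, 'cy': 197.5974446562199, 'k1': -0.09949672591639264, 'R': array([[-0.01500489, -0.99965356,  0.02162451],
       [-0.99756165,  0.01349226, -0.0684742 ],
       [ 0.06815872, -0.02259923, -0.9974185 ]]), 't': array([-0.09556734,  0.53437767,  1.40285764])} 0.99603515625
{'fx': 280.7412838036371, 'fy': 280.7412838036371, 'cx': 313.8551994035734, 'cy': 199.32874175677742, 'k1': -0.03918252106838517, 'tool_from_camera': array([[-5.94457531e-04, -9.48953150e-01, -3.15416496e-01,
         8.08030350e-02],
       [ 9.99999444e-01, -2.89390415e-04, -1.01402197e-03,
        -1.41667941e-03],
       [ 8.70980828e-04, -3.15416923e-01,  9.48952794e-01,
        -1.33090216e-01],
       [ 0.00000000e+00,  0.00000000e+00,  0.00000000e+00,
         1.00000000e+00]])}
```

View pics/scene0.png

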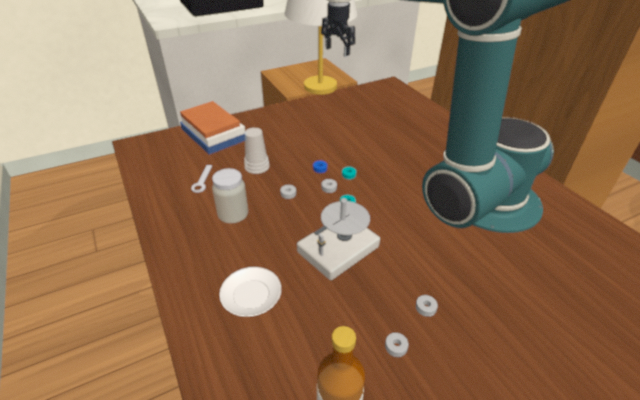

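View pics/top0.png

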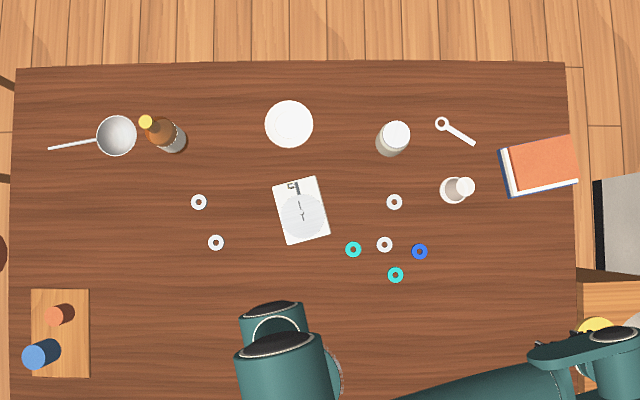

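The scene view shows the scale with its spindle at about (344,210) and the mark at (321,242). The top view shows weights at (199,202), (216,242), (394,202) and (385,244), and the pan at about (301,213). Now I'll zoom in and measure.

```bash
cat > h.py <<'E'
import numpy as np,cv2
from scipy.spatial.transform import Rotation as Rn
def K(m): return np.array([[m["fx"],0,m["cx"]],[0,m["fy"],m["cy"]],[0,0,1]])
def cam(m,s=None):
    """world_from_camera R, origin"""
    if "R" in m: return m["R"].T, -m["R"].T@m["t"]
    T=m["tool_from_camera"];R=Rn.from_euler("xyz",s["ee_rot"]).as_matrix()
    return R@T[:3,:3], R@T[:3,3]+s["tool_pos"]
def rays(m,uv,s=None):
    p=cv2.undistortPoints(np.float64(uv).reshape(-1,1,2),K(m),np.array([m["k1"],0,0,0.]))[:,0]
    R,o=cam(m,s);return o,np.c_[p,np.ones(len(p))]@R.T
def onplane(m,uv,z,s=None):
    o,d=rays(m,uv,s);return o+d*((z-o[2])/d[:,2])[:,None]
def cloud(m,dep,s=None):
    v,u=np.mgrid[:400,:640];o,d=rays(m,np.c_[u.ravel(),v.ravel()],s)
    return (o+d*dep.reshape(-1,1)).reshape(400,640,3)
def proj(m,X,s=None):
    R,o=cam(m,s);p=(np.atleast_2d(X)-o)@R
    return cv2.projectPoints(p,np.zeros(3),np.zeros(3),K(m),np.array([m["k1"],0,0,0.]))[0][:,0]
E
python3 - <<'E'
from h import *;import pickle
ims=pickle.load(open("ims.pkl","rb"))
im,d,m=ims["top"];P=cloud(m,d)
hsv=cv2.cvtColor(im,cv2.COLOR_RGB2HSV)
g=((hsv[...,1]<60)&(hsv[...,2]>120)).astype(np.uint8)
for (u,v) in [(199,202),(216,242),(394,202),(385,244)]:
    w=g[v-14:v+15,u-14:u+15]; c=max(cv2.findContours(w,cv2.RETR_EXTERNAL,cv2.CHAIN_APPROX_NONE)[0],key=cv2.contourArea)
    (x,y),r=cv2.minEnclosingCircle(c); e=cv2.fitEllipse(c)
    print((u,v),onplane(m,[[e[0][0]+u-14,e[0][1]+v-14]],0.016)[0].round(4),e[1],np.median(P[v-8:v+9,u-8:u+9,2]).round(4))
print("table z",np.median(P[280:300,150:200,2]))
for n in ims:
    im,d,m=ims[n];P=cloud(m,d);z=P[...,2]
    sel=(z>0.09)&(z<0.115)
    sub=np.zeros_like(sel)
    if n=="top": sub[170:250,265:340]=1
    else: sub[190:260,300:390]=1
    sel&=sub>0;ys,xs=np.nonzero(sel);print(n,sel.sum(),P[sel].mean(0),P[sel].min(0),P[sel].max(0))
    c=max(cv2.findContours(sel.astype(np.uint8),cv2.RETR_EXTERNAL,cv2.CHAIN_APPROX_NONE)[0],key=cv2.contourArea)
    e=cv2.fitEllipse(cv2.convexHull(c));print(e,onplane(m,[e[0]],np.median(P[sel][:,2])))
    hi=sub.astype(bool)&(z>0.118)&(z<0.2);print("hi",hi.sum(),P[hi].round(3)[:12].tolist())
a=cv2.resize(ims["top"][0][165:255,255:350],None,fx=6,fy=6,interpolation=cv2.INTER_CUBIC)
b=cv2.resize(ims["scene"][0][190:280,290:390],None,fx=6,fy=6,interpolation=cv2.INTER_CUBIC)
cv2.imwrite("pics/tc.png",a[...,::-1]);cv2.imwrite("pics/sc.png",b[...,::-1])
E
```

```text
(199, 202) [0.5268 0.2638 0.016 ] (14.733864784240723, 15.409488677978516) 0.0143
(216, 242) [0.4096 0.2143 0.016 ] (15.077821731567383, 15.277227401733398) 0.0141
(394, 202) [ 0.5188 -0.2991  0.016 ] (14.885656356811523, 15.645217895507812) 0.0146
(385, 244) [ 0.3971 -0.2686  0.016 ] (14.935797691345215, 15.597660064697266) 0.0142
table z -0.0011694236616499598
scene 1287 [ 0.48634354 -0.02706836  0.10232545] [ 0.41940752 -0.09311996  0.09029024] [0.5721288  0.02840318 0.11490858]
((340.5961608886719, 222.1290740966797), (38.30789566040039, 57.893619537353516), 71.63591766357422) [[ 0.49831873 -0.02293891  0.10236992]]
hi 93 [[0.489, -0.037, 0.162], [0.488, -0.035, 0.163], [0.486, -0.033, 0.164], [0.484, -0.032, 0.164], [0.494, -0.033, 0.164], [0.493, -0.031, 0.164], [0.489, -0.032, 0.163], [0.487, -0.031, 0.162], [0.485, -0.029, 0.163], [0.482, -0.031, 0.161], [0.494, -0.033, 0.16], [0.493, -0.031, 0.162]]
top 1580 [ 0.48242075 -0.03534259  0.1030159 ] [ 0.42182998 -0.09578532  0.09002987] [0.57088461 0.02302132 0.11318317]
((300.9053649902344, 211.3784637451172), (43.60271453857422, 57.015995025634766), 167.45962524414062) [[ 0.49097021 -0.03368363  0.10301846]]
hi 28 [[0.495, -0.03, 0.16], [0.495, -0.033, 0.162], [0.495, -0.036, 0.161], [0.492, -0.028, 0.166], [0.492, -0.031, 0.168], [0.492, -0.033, 0.165], [0.492, -0.036, 0.164], [0.492, -0.038, 0.163], [0.489, -0.028, 0.166], [0.49, -0.03, 0.163], [0.49, -0.033, 0.162], [0.489, -0.036, 0.169]]
```

View pics/tc.png

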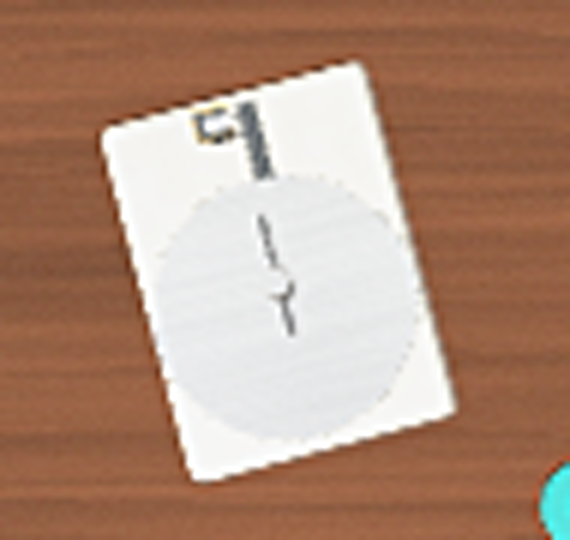

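View pics/sc.png

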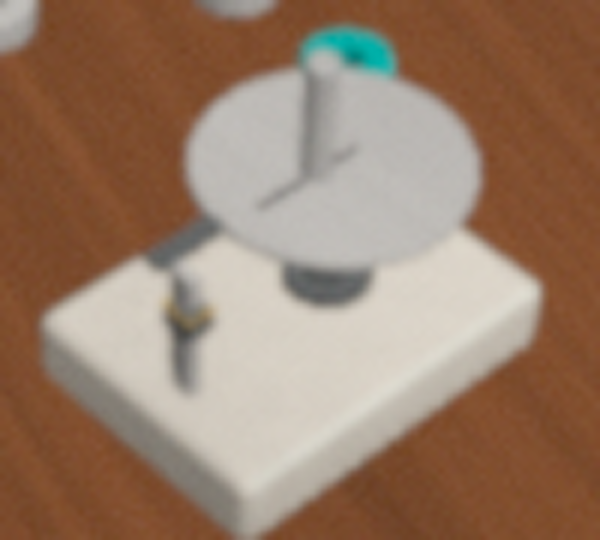

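The crops show the slot running from (262,215) to (292,335) in the top crop, with the spindle in its middle. In the scene crop the spindle top is at (325,62), its foot at (315,178), and the brass mark edge at (190,315). I'll work out the pan pose and spindle from these.

```bash
cat >> h.py <<'E'
def go(x,y,z,yaw,rx=None):
    """shift/turn in row units from measured pose to a goal (tool down)"""
    from station import ctrl
    s=ctrl.get_state();R=Rn.from_euler("xyz",s["ee_rot"]).as_matrix()
    d=R.T@(np.array([x,y,z])-s["tool_pos"]);
    w=(yaw-s["ee_rot"][2]+np.pi)%(2*np.pi)-np.pi
    print("pose",s["tool_pos"].round(4),s["ee_rot"].round(3),"F",s["contact_force"].round(2),"gap",round(float(s["finger_gap"]),3),"t",round(float(s["t"]),2))
    print("total units shift",(d/0.2).round(3),"turn",round(-w/np.pi,4),"mm",(d*1e3).round(1),"rows>=",np.ceil(np.linalg.norm(d)/0.0625),np.ceil(abs(np.degrees(w))/10.7))
E
python3 - <<'E'
from h import *;import pickle
ims=pickle.load(open("ims.pkl","rb"))
mt=ims["top"][2];ms=ims["scene"][2]
im,d,m=ims["top"];P=cloud(m,d)
# pan: bluish grey disc edge in top view via depth step
sel=np.zeros((400,640),np.uint8);sub=np.s_[192:245,270:335]
sel[sub]=((P[...,2]>0.085)&(P[...,2]<0.175))[sub]
c=max(cv2.findContours(sel,cv2.RETR_EXTERNAL,cv2.CHAIN_APPROX_NONE)[0],key=cv2.contourArea)[:,0]
q=onplane(mt,c,0.104)[:,:2]
from scipy.optimize import least_squares
r=least_squares(lambda p:np.hypot(*(q-p[:2]).T)-p[2],[.48,-.035,.06],loss="soft_l1",f_scale=.002);print("pan circle",r.x)
sl=onplane(mt,np.array([[262,215],[292,335]])/6+[255,165],0.104);v=sl[0]-sl[1];print("slot",sl,"yaw",np.arctan2(v[1],v[0]))
ed=onplane(mt,np.array([[104,130],[195,480],[360,62],[455,408],])/6+[255,165],0.04);
for a,b in((0,1),(2,3)): v=ed[a]-ed[b];print("base yaw",np.arctan2(v[1],v[0]))
# scene: pan from ellipse estimate, spindle top and foot
sc=lambda u,v:[u/6+290,v/6+190]
print("spindle top",onplane(ms,[sc(325,62)],0.164),"foot",onplane(ms,[sc(315,178)],0.104))
print("slot scene",onplane(ms,[sc(258,208),sc(355,148)],0.104))
print("pan l/r/t/b",onplane(ms,[sc(187,163),sc(481,170),sc(332,68),sc(338,267)],0.104))
print("pan ell centre", onplane(ms,[sc(334,167)],.104))
E
```

```text
pan circle [ 0.47976957 -0.0360137   0.05856217]
slot [[ 0.51942923 -0.02801756  0.104     ]
 [ 0.46540795 -0.04082329  0.104     ]] yaw 0.23275345152017923
base yaw 0.24470078323273253
base yaw 0.25304889888494475
spindle top [[ 0.48833924 -0.02817763  0.164     ]] foot [[ 0.49074732 -0.02697353  0.104     ]]
slot scene [[ 0.51995946 -0.022021    0.104     ]
 [ 0.46699583 -0.03525344  0.104     ]]
pan l/r/t/b [[ 5.32943905e-01 -5.86815439e-02  1.04000000e-01]
 [ 4.27978566e-01 -3.04511071e-04  1.04000000e-01]
 [ 4.49829880e-01 -8.36919524e-02  1.04000000e-01]
 [ 5.08246017e-01  2.15911616e-02  1.04000000e-01]]
pan ell centre [[ 0.48053333 -0.02917724  0.104     ]]
```

```bash
python3 -c "
from h import *
go(0.397,-0.267,0.16,0.245)"
```

```text
pose [ 0.1629 -0.6549  0.2386] [-3.14  -0.     0.244] F [-0.11 -0.41  0.41] gap 1.004 t 0.1
total units shift [ 1.604 -1.599  0.395] turn -0.0004 mm [ 320.8 -319.8   79. ] rows>= 8.0 1.0
```

```bash
python3 -m inch '[[[1,0.2,-0.2,0.05,0],[1,0.2,-0.2,0.05,0],[1,0.2,-0.2,0.05,0],[1,0.2,-0.2,0.05,0],[1,0.2,-0.2,0.05,0],[1,0.2,-0.2,0.05,0],[1,0.2,-0.2,0.05,0],[1,0.2,-0.2,0.045,0]]]'; python3 -m inch '[[[1,0,0,0,0],[1,0,0,0,0]]]'
cat > w.py <<'E'
from h import *;from station import ctrl;import pickle,sys
def grab(name):
    s=ctrl.get_state();im,d=ctrl.read_camera("wrist");m=ctrl.camera_model("wrist")
    pickle.dump((s,im,d,m),open(f"{name}.pkl","wb"));cv2.imwrite(f"pics/{name}.png",im[...,::-1]);return s,im,d,m
def rings(s,im,d,m,z=0.016,near=None):
    P=cloud(m,d,s);hsv=cv2.cvtColor(im,cv2.COLOR_RGB2HSV)
    g=((hsv[...,1]<60)&(P[...,2]>0.010)&(P[...,2]<0.022)).astype(np.uint8)
    for c in cv2.findContours(g,cv2.RETR_EXTERNAL,cv2.CHAIN_APPROX_NONE)[0]:
        if cv2.contourArea(c)<300: continue
        q=onplane(m,c[:,0],0.018,s)[:,:2];(x,y),r=cv2.minEnclosingCircle((q*1000).astype(np.float32))
        if 19<r<29: print("ring",round(x,1),round(y,1),"r",round(r,1),"px",c[:,0].mean(0).round())
E
python3 - <<'E'
from w import *
a=grab("w1");print(a[0]["tool_pos"],a[0]["ee_rot"]);rings(*a)
E
```

```text
t: 1.1
tool_pos: [0.3967, -0.2655, 0.1598]
ee_rot: [3.142, -0.0, 0.244]
contact_force: [1.1, -0.8, 0.0]
finger_gap: 0.999
grip_force: 0.0
t: 1.35
tool_pos: [0.3962, -0.2674, 0.1603]
ee_rot: [3.141, 0.0, 0.245]
contact_force: [-0.6, -0.7, 0.4]
finger_gap: 1.003
grip_force: 0.0
[ 0.39615361 -0.26738831  0.16033387] [3.14145658e+00 2.13590857e-04 2.44569431e-01]
ring 399.1 -265.7 r 23.0 px [315. 186.]
ring 519.2 -296.6 r 23.1 px [380.  70.]
```

View pics/w1.png

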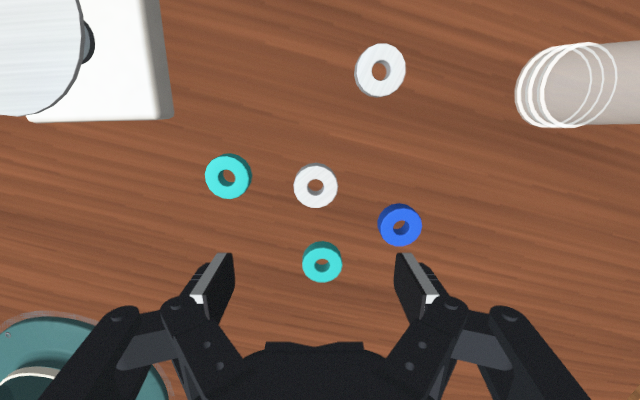

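Wrist view: the weight I want is at (315,186), with a second at (380,70). The fingertips are at about (230,255) and (400,255). I'll check the fingertip heights in the tool frame.

Run:
```python
from h import *;import pickle
s,im,d,m=pickle.load(open("w1.pkl","rb"));P=cloud(m,d,s)
for a in (np.s_[250:310,180:236],np.s_[250:310,394:440]):
    z=P[a].reshape(-1,3);z=z[z[:,2]>0.08];R=Rn.from_euler("xyz",s["ee_rot"]).as_matrix();t=(z-s["tool_pos"])@R
    print(np.percentile(t[:,2],[50,90,98,100]).round(4),t[t[:,2]>np.percentile(t[:,2],95)].mean(0).round(4))
go(0.3991,-0.2657,0.016,0.245)
```

```text
[-0.0277 -0.0114 -0.0061 -0.0023] [ 0.0016 -0.0447 -0.0063]
[-0.0264 -0.0111 -0.006  -0.0034] [ 0.0013  0.0415 -0.0063]
pose [ 0.3959 -0.2679  0.1604] [3.141 0.    0.243] F [ 0.96 -0.43 -0.39] gap 0.996 t 1.4
total units shift [ 0.018 -0.007  0.722] turn -0.0005 mm [  3.6  -1.4 144.4] rows>= 3.0 1.0
```

```bash
python3 -m inch '[[[1,0.018,-0.007,0.25,0],[1,0,0,0.25,0],[1,0,0,0.2,0],[1,0,0,0.06,0],[1,0,0,0,0],[0,0,0,0,0],[0,0,0,0,0],[0,0,0,0,0]]]'; python3 -m inch '[[[0,0,0,0,0],[0,0,0,0,0],[0,0,0,0,0]]]'
```

```text
t: 2.4
tool_pos: [0.4, -0.2656, 0.0101]
ee_rot: [3.14, -0.001, 0.244]
contact_force: [-4.9, 2.5, 13.8]
finger_gap: 0.512
grip_force: 59.2
t: 2.78
tool_pos: [0.4, -0.2656, 0.0101]
ee_rot: [3.14, -0.001, 0.244]
contact_force: [-4.7, 1.4, 13.9]
finger_gap: 0.513
grip_force: 59.3
```

```bash
python3 -m inch '[[[0,0,0,-0.2,0],[0,0,0,-0.25,0]]]'; python3 -c "
from h import *
go(0.432,-0.0455,0.20,0.245)"
```

```text
t: 3.02
tool_pos: [0.3989, -0.2646, 0.0991]
ee_rot: [-3.14, 0.001, 0.244]
contact_force: [1.3, 0.3, -1.2]
finger_gap: 0.512
grip_force: 62.3
pose [ 0.3989 -0.2646  0.0991] [-3.14e+00  1.00e-03  2.44e-01] F [ 1.35  0.31 -1.24] gap 0.512 t 3.02
total units shift [ 0.425 -1.024 -0.504] turn -0.0003 mm [  85.  -204.7 -100.8] rows>= 4.0 1.0
```

```bash
python3 -m inch '[[[0,0,0,-0.25,0],[0,0.1,-0.22,-0.16,0],[0,0.1,-0.25,-0.1,0],[0,0.1,-0.25,0,0],[0,0.1,-0.25,0,0],[0,0.025,-0.05,0,0],[0,0,0,0,0],[0,0,0,0,0]]]'
python3 - <<'E'
from w import *
s,im,d,m=grab("w2")
print(s["tool_pos"],s["ee_rot"],s["contact_force"])
P=cloud(m,d,s);hi=(P[...,2]>0.158)&(P[...,2]<0.172);R=Rn.from_euler("xyz",s["ee_rot"]).as_matrix()
t=(P[hi]-s["tool_pos"])@R;k=(t[:,0]>.03)&(abs(t[:,1])<.04);print(k.sum(),t[k].mean(0),P[hi][k].mean(0))
E
```

```text
t: 4.03
tool_pos: [0.4325, -0.0475, 0.2004]
ee_rot: [3.141, 0.0, 0.243]
contact_force: [0.2, 0.4, -2.0]
finger_gap: 0.512
grip_force: 62.3
[ 0.43253737 -0.04751836  0.20036415] [3.14131162e+00 1.44215734e-04 2.42846542e-01] [ 0.20562292  0.41135135 -2.00581955]
413 [ 0.05889796 -0.00148969  0.03803689] [ 0.48934614 -0.03192108  0.16231834]
```

View pics/w2.png

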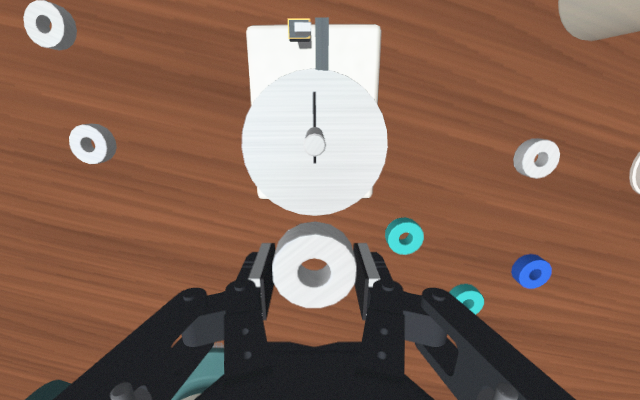

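Wrist view: the held ring's hole is at (314,272), the spindle top at (315,145), the pointer at (322,45) and the mark at (299,30). Next I'll measure the hole relative to the spindle.

```bash
cat >> w.py <<'E'
def circ(q):
    from scipy.optimize import least_squares
    r=least_squares(lambda p:np.hypot(*(q-p[:2]).T)-p[2],[*q.mean(0),.01],loss="soft_l1",f_scale=.0005).x
    return (r*1e3).round(2),(np.std(np.hypot(*(q-r[:2]).T))*1e3).round(2)
def hole(s,im,d,m,grip=0.0101):
    """held ring's hole in tool x,y; spindle top in tool x,y (mm)"""
    R=Rn.from_euler("xyz",s["ee_rot"]).as_matrix();T=lambda X:(X-s["tool_pos"])@R
    P=T(cloud(m,d,s).reshape(-1,3)).reshape(400,640,3);g=cv2.cvtColor(im,cv2.COLOR_RGB2GRAY)
    zt=-(0.018-grip);a=(abs(P[...,2]-zt)<0.004)&(g>185)&(np.hypot(P[...,0],P[...,1])<.03)
    print("top z",np.median(P[a][:,2]).round(4),"nominal",zt)
    cs,h=cv2.findContours(a.astype(np.uint8),cv2.RETR_CCOMP,cv2.CHAIN_APPROX_NONE)
    for c,hh in zip(cs,h[0]):
        if cv2.contourArea(c)>150:
            q=T(onplane(m,c[:,0],s["tool_pos"][2]-zt,s))[:,:2];print("hole" if hh[3]>=0 else "outer",*circ(q),"px",c[:,0].mean(0).round(1))
def pin(s,im,d,m,top=0.164,roi=(295,335,120,165),th=185):
    R=Rn.from_euler("xyz",s["ee_rot"]).as_matrix();T=lambda X:(X-s["tool_pos"])@R
    W=cloud(m,d,s);a=(abs(W[...,2]-top)<0.012);k=np.zeros_like(a);k[roi[2]:roi[3],roi[0]:roi[1]]=1;a&=k
    a=a.astype(np.uint8);c=max(cv2.findContours(a,cv2.RETR_EXTERNAL,cv2.CHAIN_APPROX_NONE)[0],key=cv2.contourArea)
    g=cv2.cvtColor(im,cv2.COLOR_RGB2GRAY);f=((abs(W[...,2]-top)<0.005)&k&(g>th)).astype(np.uint8)
    c2=max(cv2.findContours(f,cv2.RETR_EXTERNAL,cv2.CHAIN_APPROX_NONE)[0],key=cv2.contourArea)
    for n,c in(("pin all",c),("pin face",c2)):
        X=onplane(m,c[:,0],top,s);print(n,"tool",*circ(T(X)[:,:2]),"world",circ(X[:,:2])[0],"px",c[:,0].mean(0).round(1),"z",np.median(W[f>0][:,2]).round(4))
E
python3 - <<'E'
from w import *
a=pickle.load(open("w2.pkl","rb"));hole(*a);pin(*a)
s,im,d,m=a;g=cv2.cvtColor(im,cv2.COLOR_RGB2GRAY);print(g[128:160:2,303:330:2])
E
```

```text
top z -0.0061 nominal -0.007899999999999999
outer [-0.71 -1.68 21.54] 0.23 px [313.6 270.9]
hole [-0.69 -1.82  8.92] 0.2 px [313.1 272.2]
pin all tool [59.29 -1.49  6.71] 0.25 world [489.73 -31.82   6.71] px [314.  143.9] z 0.1624
pin face tool [58.88 -1.76  6.32] 0.23 world [489.26 -31.66   6.32] px [313.9 144.6] z 0.1624
[[240 241 241 221 129 118 114 115 164 240 240 242 241 241]
 [235 233 217 136 120 117 112 111 109 156 235 234 234 235]
 [239 240 157 128 119 113 112 111 108 107 226 239 238 239]
 [237 229 138 160 189 213 204 180 149 106 212 237 236 238]
 [240 207 188 227 235 236 235 235 210 168 158 240 240 238]
 [239 220 232 237 237 234 234 236 234 222 160 226 237 237]
 [236 233 237 237 235 232 236 234 234 234 194 220 235 234]
 [237 235 237 236 233 235 236 234 236 233 218 191 236 235]
 [232 236 237 234 235 234 233 235 231 232 233 162 232 233]
 [236 237 235 234 236 234 234 234 231 233 230 181 236 234]
 [234 234 233 235 234 234 234 231 233 232 220 204 234 234]
 [236 230 235 236 233 234 231 231 233 230 185 224 235 235]
 [234 232 229 233 234 232 231 232 228 188 225 233 232 233]
 [237 237 236 219 226 226 230 217 192 226 236 237 236 236]
 [237 236 236 236 236 171 124 233 235 235 235 235 236 234]
 [238 238 238 238 237 161  46 238 236 236 235 236 236 237]]
```

```bash
cat >> w.py <<'E'
def panz(s,im,d,m):
    """median height (mm) of the pan's face and held ring state, from the wrist depth"""
    W=cloud(m,d,s);r=np.hypot(W[...,0]-.4755,W[...,1]+.0355);a=(r<.055)&(r>.03)&(W[...,2]>.045)&(W[...,2]<.112)
    print("pan z",(np.median(W[a][:,2])*1e3).round(1),a.sum())
E
python3 - <<'E'
from w import *
panz(*pickle.load(open("w2.pkl","rb")))
E
python3 -m inch '[[[0,0.1,0.001,0,0],[0,0.1,0,0,0],[0,0.101,0,0.03,0],[0,0,0,0.07,0],[0,0,0,0,0],[0,0,0,0,0]]]'
python3 - <<'E'
from w import *
a=grab("w3");print(a[0]["tool_pos"]);panz(*a)
E
```

```text
pan z 102.5 9870
t: 4.82
tool_pos: [0.4907, -0.0327, 0.1805]
ee_rot: [3.141, -0.0, 0.243]
contact_force: [0.1, -0.6, -0.8]
finger_gap: 0.511
grip_force: 62.3
[ 0.49066062 -0.03267815  0.18054986]
pan z 102.5 6209
```

```bash
python3 -m inch '[[[0,0,0,0.03,0],[0,0,0,0.02,0],[0,0,0,0.02,0],[0,0,0,0,0],[0,0,0,0,0]]]'
python3 - <<'E'
from w import *
a=grab("w4");panz(*a);print(a[0]["tool_pos"])
im,d=ctrl.read_camera("scene");cv2.imwrite("pics/s4.png",cv2.resize(im[170:290,280:400],None,fx=5,fy=5,interpolation=cv2.INTER_CUBIC)[...,::-1])
E
```

```text
t: 5.5
tool_pos: [0.4911, -0.0322, 0.1664]
ee_rot: [3.142, -0.0, 0.244]
contact_force: [0.1, 0.2, -1.8]
finger_gap: 0.519
grip_force: 62.4
pan z 102.5 6317
[ 0.49113039 -0.03218549  0.16640147]
```

```bash
python3 -m inch '[[[0,0,0,0.07,0],[0,0,0,0.07,0],[0,0,0,0.07,0],[0,0,0,0.03,0],[0,0,0,0.02,0],[0,0,0,0.02,0],[0,0,0,0.015,0],[0,0,0,0.015,0]]]';python3 -m inch '[[[0,0,0,0,0],[0,0,0,0,0]]]'
python3 - <<'E'
from w import *
a=grab("w5");panz(*a);print(a[0]["tool_pos"])
E
```

```text
t: 6.6
tool_pos: [0.4913, -0.0322, 0.1045]
ee_rot: [3.141, -0.001, 0.244]
contact_force: [0.8, 0.1, 0.3]
finger_gap: 0.512
grip_force: 62.6
t: 6.85
tool_pos: [0.4912, -0.0322, 0.1045]
ee_rot: [3.141, -0.0, 0.244]
contact_force: [1.0, 0.2, -0.8]
finger_gap: 0.51
grip_force: 62.5
pan z 92.9 11829
[ 0.49117551 -0.03222923  0.10450807]
```

```bash
python3 -m inch '[[[1,0,0,0,0],[1,0,0,0,0],[1,0,0,0,0],[1,0,0,0,0],[1,0,0,0,0],[1,0,0,-0.05,0],[1,0,0,-0.2,0],[1,0,0,-0.25,0]]]'
python3 - <<'E'
from w import *
a=grab("w6");panz(*a);print(a[0]["tool_pos"])
E
```

```text
t: 7.9
tool_pos: [0.4906, -0.0322, 0.2055]
ee_rot: [-3.141, 0.001, 0.244]
contact_force: [0.2, -0.1, 0.4]
finger_gap: 1.0
grip_force: 0.0
pan z 92.6 7294
[ 0.49064193 -0.03217727  0.20549249]
```

View pics/w6.png

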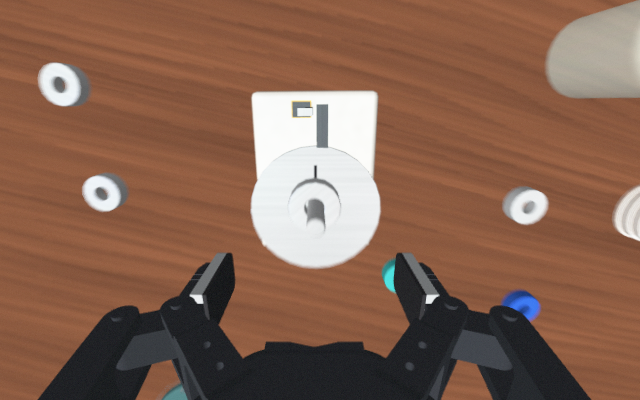

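The first weight lies flat around the spindle at (315,205), and the pan has sunk about 10 mm. Now the next weight.

Run:
```python
from w import *
for n in("w2","w6"): rings(*pickle.load(open(n+".pkl","rb")))
for n in("w2","w6"):
    s,im,d,m=pickle.load(open(n+".pkl","rb"));W=cloud(m,d,s);hsv=cv2.cvtColor(im,cv2.COLOR_RGB2HSV)
    b=(hsv[...,0]>15)&(hsv[...,0]<35)&(hsv[...,1]>100)&(W[...,2]>.05)&(W[...,2]<.12);b[:, :280]=0;b[:,330:]=0;b[130:]=0
    ys,xs=np.nonzero(b);print(n,b.sum(),"brass z",np.percentile(W[b][:,2],[10,50,90]).round(4),xs.min(),xs.max(),ys.min(),ys.max())
    g=cv2.cvtColor(im,cv2.COLOR_RGB2GRAY);p=(g<150)&(abs(W[...,2]-(.104 if n=="w2" else .093))<.006);p[:,:314]=0;p[:,330:]=0;p[145:]=0
    ys,xs=np.nonzero(p);print("pointer z",np.percentile(W[p][:,2],[10,50,90]).round(4),p.sum(),xs.min(),xs.max(),ys.min(),ys.max())
go(0.5192,-0.2966,0.10,0.245)
```

```text
ring 519.7 -293.2 r 24.8 px [539. 158.]
ring 412.4 213.2 r 24.8 px [ 90. 144.]
ring 663.6 -273.6 r 29.0 px [579.  22.]
ring 527.3 261.5 r 25.7 px [47. 24.]
ring 521.8 -293.0 r 25.0 px [525. 205.]
ring 413.4 214.3 r 25.2 px [105. 191.]
ring 528.7 262.3 r 25.1 px [64. 84.]
w2 60 brass z [0.0877 0.0885 0.0894] 288 309 18 38
pointer z [0.1016 0.1025 0.1035] 721 314 328 17 127
w6 13 brass z [0.0879 0.0885 0.0897] 292 310 101 105
pointer z [0.0916 0.0925 0.0934] 436 317 327 105 144
pose [ 0.4924 -0.0324  0.2133] [ 3.139 -0.007  0.244] F [ 0.12 -0.21  9.33] gap 0.998 t 7.95
total units shift [-0.193  1.313  0.568] turn -0.0004 mm [-38.6 262.6 113.7] rows>= 5.0 1.0
```

The brass mark sits 14.0 mm below the empty pointer, and one weight sinks the pan 9.9 mm. Two weights should therefore be enough.

```bash
python3 -m inch '[[[1,-0.03,0.24,0,0],[1,-0.04,0.26,0.05,0],[1,-0.04,0.27,0.13,0],[1,-0.04,0.27,0.13,0],[1,-0.04,0.27,0.13,0],[1,0,0,0.1,0],[1,0,0,0,0],[1,0,0,0,0]]]'
python3 - <<'E'
from w import *
a=grab("w7");rings(*a);go(0.5192,-0.2966,0.010,0.245)
E
```

```text
t: 8.95
tool_pos: [0.518, -0.2949, 0.0977]
ee_rot: [3.141, -0.001, 0.245]
contact_force: [0.3, 0.3, 0.3]
finger_gap: 1.002
grip_force: 0.0
ring 521.8 -296.9 r 23.1 px [319. 207.]
pose [ 0.5181 -0.2949  0.0979] [ 3.14e+00 -1.00e-03  2.45e-01] F [ 0.58 -0.46  0.22] gap 0.997 t 9.0
total units shift [0.003 0.009 0.44 ] turn 0.0 mm [ 0.6  1.8 87.9] rows>= 2.0 1.0
```

```bash
python3 -m inch '[[[1,0.015,0.014,0.2,0],[1,0,0,0.18,0],[1,0,0,0.06,0],[1,0,0,0,0],[0,0,0,0,0],[0,0,0,0,0],[0,0,0,0,0],[0,0,0,0,0]]]'; python3 -m inch '[[[0,0,0,0,0],[0,0,0,-0.15,0],[0,0,0,-0.3,0],[0,0,0,-0.3,0]]]'; python3 -c "
from h import *
go(0.433,-0.047,0.20,0.244)"
```

```text
t: 10.0
tool_pos: [0.5217, -0.298, 0.0101]
ee_rot: [3.14, -0.001, 0.244]
contact_force: [-4.7, 2.8, 13.0]
finger_gap: 0.51
grip_force: 59.9
t: 10.5
tool_pos: [0.5207, -0.2975, 0.1602]
ee_rot: [-3.141, 0.0, 0.244]
contact_force: [0.7, -0.9, -1.7]
finger_gap: 0.511
grip_force: 62.1
pose [ 0.5207 -0.2975  0.1602] [-3.141  0.     0.244] F [ 0.68 -0.86 -1.65] gap 0.511 t 10.5
total units shift [-0.123 -1.321 -0.199] turn -0.0001 mm [ -24.7 -264.2  -39.7] rows>= 5.0 1.0
```

```bash
python3 -m inch '[[[0,-0.02,-0.22,-0.1,0],[0,-0.02,-0.26,-0.1,0],[0,-0.02,-0.28,0,0],[0,-0.03,-0.28,0,0],[0,-0.03,-0.28,0,0],[0,0,0,0,0],[0,0,0,0,0]]]'
python3 - <<'E'
from w import *
a=grab("w8");print(a[0]["tool_pos"]);hole(*a);pin(*a,top=0.154);panz(*a)
E
```

```text
t: 11.38
tool_pos: [0.4341, -0.0473, 0.1987]
ee_rot: [3.141, -0.001, 0.244]
contact_force: [0.2, -0.7, -1.4]
finger_gap: 0.509
grip_force: 62.2
[ 0.43411187 -0.04729189  0.19871182]
top z -0.0062 nominal -0.007899999999999999
outer [ 0.26 -1.68 21.55] 0.24 px [313.7 269.3]
hole [ 0.15 -1.81  8.94] 0.16 px [313.6 270.8]
pin all tool [57.69 -1.66  6.73] 0.27 world [489.73 -31.74   6.73] px [313.8 144.8] z 0.1524
pin face tool [57.21 -1.86  6.33] 0.23 world [489.21 -31.66   6.33] px [313.4 145.6] z 0.1524
pan z 92.5 9183
```

```bash
python3 -m inch '[[[0,0.1,0,0,0],[0,0.1,0,0,0],[0,0.088,0,0.05,0],[0,0,0,0.09,0],[0,0,0,0,0],[0,0,0,0.03,0],[0,0,0,0.03,0],[0,0,0,0.013,0]]]';python3 -m inch '[[[0,0,0,0,0],[0,0,0,0,0]]]'
python3 - <<'E'
from w import *
a=grab("w9");panz(*a);print(a[0]["tool_pos"])
E
```

```text
t: 12.42
tool_pos: [0.4897, -0.0334, 0.1555]
ee_rot: [3.142, -0.0, 0.244]
contact_force: [0.5, 0.4, -1.1]
finger_gap: 0.515
grip_force: 62.2
t: 12.68
tool_pos: [0.49, -0.0333, 0.1559]
ee_rot: [3.142, -0.0, 0.244]
contact_force: [-0.7, 0.5, -2.1]
finger_gap: 0.512
grip_force: 62.2
pan z 92.6 6919
[ 0.48999449 -0.03331822  0.15593942]
```

```bash
python3 -m inch '[[[0,0,0,0.06,0],[0,0,0,0.06,0],[0,0,0,0.03,0],[0,0,0,0.02,0],[0,0,0,0.02,0],[0,0,0,0.015,0],[0,0,0,0.015,0],[0,0,0,0,0]]]';python3 -m inch '[[[0,0,0,0,0],[0,0,0,0,0]]]'
python3 - <<'E'
from w import *
a=grab("w10");panz(*a);print(a[0]["tool_pos"])
E
```

```text
t: 13.72
tool_pos: [0.49, -0.0333, 0.1117]
ee_rot: [3.142, -0.0, 0.244]
contact_force: [-1.2, -0.4, 0.4]
finger_gap: 0.504
grip_force: 62.5
t: 13.98
tool_pos: [0.49, -0.0333, 0.1118]
ee_rot: [3.142, -0.0, 0.244]
contact_force: [-0.6, 0.1, 0.7]
finger_gap: 0.509
grip_force: 62.4
pan z 82.2 10566
[ 0.48995055 -0.0333284   0.11182417]
```

Pan is at 82.2, down another 10.4 mm, so the second weight rests on the stack. I'll release it and back off.

```bash
python3 -m inch '[[[1,0,0,0,0],[1,0,0,0,0],[1,0,0,0,0],[1,0,0,0,0],[1,0,0,0,0],[1,0,0,-0.05,0],[1,0,0,-0.2,0],[1,0,0,-0.25,0]]]';python3 -m inch '[[[1,0,0,0,0],[1,0,0,0,0],[1,0,0,0,0],[1,0,0,0,0]]]'
python3 - <<'E'
from w import *
a=grab("w11");panz(*a);s,im,d,m=a
W=cloud(m,d,s);hsv=cv2.cvtColor(im,cv2.COLOR_RGB2HSV);g=cv2.cvtColor(im,cv2.COLOR_RGB2GRAY)
b=(hsv[...,0]>15)&(hsv[...,0]<35)&(hsv[...,1]>100)&(W[...,2]>.05)&(W[...,2]<.12);b[:,:280]=0;b[:,330:]=0;b[150:]=0
print("brass",np.median(W[b][:,2]))
p=(g<150)&(abs(W[...,2]-.082)<.006);p[:,:314]=0;p[:,330:]=0;p[145:]=0;print("pointer",np.median(W[p][:,2]),p.sum())
im,_=ctrl.read_camera("scene");cv2.imwrite("pics/s11.png",cv2.resize(im[160:290,270:420],None,fx=4,fy=4,interpolation=cv2.INTER_CUBIC)[...,::-1])
E
```

```text
t: 15.02
tool_pos: [0.4895, -0.0333, 0.2129]
ee_rot: [-3.141, 0.001, 0.244]
contact_force: [0.4, 0.9, -0.2]
finger_gap: 0.998
grip_force: 0.0
t: 15.52
tool_pos: [0.4897, -0.0333, 0.2109]
ee_rot: [-3.141, 0.001, 0.244]
contact_force: [-0.3, 0.2, -0.7]
finger_gap: 1.002
grip_force: 0.0
pan z 82.1 6495
brass 0.08834198999715867
pointer 0.08194493492320457 392
```

View pics/s11.png

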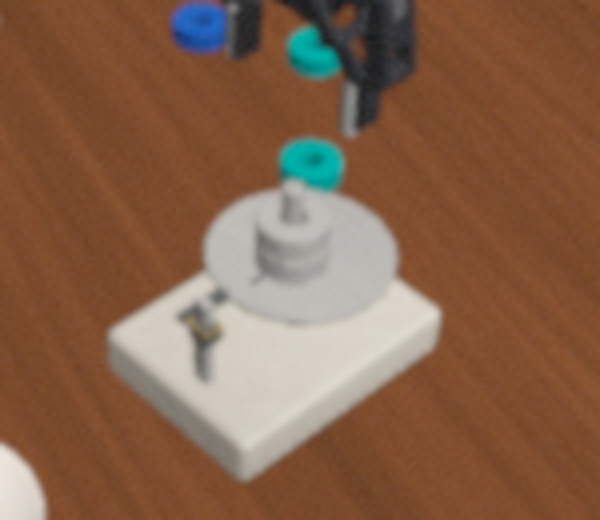

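The scene crop shows two rings stacked flat around the spindle at (292,235), and the gripper is clear. The pointer is 6.4 mm below the brass mark edge, which is within the limit, so I'm handing in.

```bash
python3 -c "
from station import ctrl
print(ctrl.job_done())"
```

```text
the job is handed in; nothing more can be done
None
```

I threaded two weights over the spindle and let each go with the pan settled; the pointer now rests about 6.4 mm below the mark, within the 12.7 mm limit, the two spare weights were left alone, and the job was handed in at about 15.6 s (no verdict was returned).

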